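# Set out two stacked cream-jar gift sets on a shop counter

### The arm

A 7-joint arm with a two-finger parallel gripper is mounted at the origin on the work surface. World frame = base frame: x ahead of the robot, y to its left, z up, the work surface at z = 0. Lengths are in m, angles in degrees, forces in N, time in s.
With the tool pointing down it reaches from about 0.425 to 0.95 m from the base axis. Payload 4.7 kg.
Tool frame: the origin (TCP) lies at the very end of the fingers, on their centre line; the grasp point (between the pads) lies 19 mm behind it; z points along the fingers, y is the line along which they close (so a half turn about z gives the same grasp; the last joint's range is limited). The gripper opens to 87 mm and grips with 3 to 60 N. Pads are 19 mm wide; open, the fingers measure 117 mm over their backs; the gripper's body (75 mm by 190 mm) begins 51 mm behind the grasp point.
Start: joints at [-65.426, 26.849, -2.785, 87.806, 1.381, 65.374, -4.715], TCP at [0.298, 0.606, 0.223] pointing down, gripper open.
Joint ranges: [-148.3, 148.3], [-19.14, 114.17], [-79.39, 73.82], [5.75, 140.21], [-59.74, 239.74], [12.07, 113.84], [-152.46, 152.46]. Speed limits (degrees/s): [147.25, 147.25, 180, 180, 180, 180, 180].

### API

Orientations are given as a 3x3 rotation matrix whose columns are the frame's x, y, z axes.
In Python, from plant import env gives the robot as it stands. The module is installed in compiled form; this text tells all that it offers.
- The arm moves only by the tool move_arm, never from a script. Its argument "commands" is a list that holds one entry, the list of rows, each a list of 7 numbers: the shift along the tool's x, y, z normalised to -1 to 1, where 1 is 50 mm, then the turn, a rotation vector about the tool's x, y, z normalised to -1 to 1, where 1 is 180 degrees, then the opening, from 0 (shut) to 1 (fully open). A call has exactly 10 rows; each row shifts and turns the commanded pose from where the row before left it, along the tool's axes as they then stand; what a row does not reach is not made up. A row lasts 1/8 s, in which the tool goes at most 62.5 mm and 10.7 degrees, less where a joint would pass 70% of its speed; a pose out of reach is approached as far as the arm can. A call with a number of a shift or a turn outside -1 to 1 is refused whole. A call with a gripper value outside its range is refused whole. The fingers move at their own pace and stop on an object; "force" is the grip in N (left out, the last holds). Time passes only in rows, so rows that do not move let the fingers close, or fill a call up. It gives the time, the measured TCP pose, the force, the opening and the grip force at its end, in the units of the state.
- env.sense(): the state, without advancing time (a new reading comes with each control period).
- env.capture(name): name is "scene" or "side" or "wrist"; returns a dict with "image" (420x560x3 uint8, blue, green, red), "vfov" (degrees; the focal length in pixels is half the picture's height over the tangent of half this angle, whatever the lens; pixels are square), "cx", "cy" (the principal point, pixels), "R" (3x3) and "t" (3): a world point X has camera coordinates R X + t; the wrist camera has in their place "hand_eye" (4x4, takes a point from camera to tool coordinates, whose origin is the TCP and whose axes are the flange's). Camera axes: x right, y down, z forward; pixel columns grow to the right and rows downward; lengths in m; the calibration is good to about 2 mm. A picture is of the moment at which its call begins: read the wrist's pose just before it. There is no depth.
- env.finish_job(): hands the job in; it is judged then, once.
The state is a dict: "time_s": time; "q": joint angles; "qvel": joint speeds; "joint_torque": joint torques, N m; "ee_pos": TCP position; "tool_rot": TCP orientation; "wrist_force": force on the tool from outside, world axes, zero at the start; "moment": the same for the moment, N m; "opening": finger opening in m; "grasp_force": force on a finger pad.
Only numpy, scipy, OpenCV 4.12 (cv2) and the standard library are available. Lean on these libraries where they do the work, as an engineer would, in place of code of your own. Each camera call takes 0.05 s, during which the arm holds its last target. There are 200 camera calls.

### The job

Set out the two gift sets: on the round bamboo board the large green-lidded jar with the small green-lidded jar on its lid, and on the round black board the large blue-lidded jar with the small blue-lidded jar on its lid, each centred on what it stands on. The jars are glass: keep them upright and set them down gently, without dropping them. Leave the yellow-lidded jars, the dropper bottle and the carton standing where they are.

Things in the scene. Friction and masses are not known exactly. Their poses are not given: they have to be found in the camera images.
- large_green: Large cream jar, 60 mm across, 50 mm tall: straight round body of cream-white with a green band and, as its top 18 mm, a flat green lid of the same width. Origin at the centre of its underside, z up. Loose, about 0.18 kg.
- small_green: Small cream jar, 44 mm across, 38 mm tall: straight round body of cream-white with a green band and, as its top 14 mm, a flat green lid of the same width. Origin at the centre of its underside, z up. Loose, about 0.09 kg.
- large_blue: Large cream jar, 60 mm across, 50 mm tall: straight round body of cream-white with a blue band and, as its top 18 mm, a flat blue lid of the same width. Origin at the centre of its underside, z up. Loose, about 0.18 kg.
- small_blue: Small cream jar, 44 mm across, 38 mm tall: straight round body of cream-white with a blue band and, as its top 14 mm, a flat blue lid of the same width. Origin at the centre of its underside, z up. Loose, about 0.09 kg.
- bamboo_board: Round flat pale bamboo display board, a disc 92 mm across and 15 mm thick, fixed to the counter. Origin at the centre of its underside, on the counter, z up; its top is 15 mm above the origin.
- black_board: Round flat black display board, a disc 92 mm across and 15 mm thick, fixed to the counter. Origin at the centre of its underside, on the counter, z up; its top is 15 mm above the origin.
- large_yellow: Bystander. Large cream jar, 60 mm across, 50 mm tall: straight round body of cream-white with a yellow band and, as its top 18 mm, a flat yellow lid of the same width. Origin at the centre of its underside, z up. Loose, about 0.18 kg.
- small_yellow: Bystander. Small cream jar, 44 mm across, 38 mm tall: straight round body of cream-white with a yellow band and, as its top 14 mm, a flat yellow lid of the same width. Origin at the centre of its underside, z up. Loose, about 0.09 kg.
- dropper_bottle: Bystander. Amber glass dropper bottle, 38 mm across, 92 mm tall with its black dropper top. Origin at the centre of its underside, z up. Loose.
- carton: Bystander. Black carton cube, 55 mm each way, with a gold stripe round it and a gold square on top. Origin at the centre of its underside, z up. Loose.
Not all that is in view belongs to the job. What is shaped like the small_green but pink is not meant.

How it is judged:
By the outcome, as a careful person would: the job done as asked, in the order asked, and still so for the second after the job is handed in, with the robot touching nothing.
It also fails if it takes over 134 s, if anything falls off the work surface, if the arm or the gripper's body presses on something with over 40 N, if the wrist force passes 120 N, or if a joint passes its speed limit or range.

## Working session

There is one attempt and no reset: what is moved stays moved. The work goes in short steps, Python scripts to look and compute and a tool call to move; the robot and the scene stay as the last step left them, time stands still between calls to the robot, and variables do not carry over. Pictures are saved under pics/ and viewed, at most 14 in all, crops included, and the job is handed in when it is done.

Besides the shell and the picture viewer there is one more tool, called after "Call:" by a JSON object that holds its "fn" and its "kwargs". move_arm: Moves the arm, as the interface text tells. Scaled input: -1 to 1 covers 50 mm each way for a shift and 180 degrees each way for a turn. Its arguments: {"type":"object","properties":{"commands":{"type":"array","items":{"type":"array","items":{"type":"array","items":{"type":"number"}}}},"force":{"type":"number"}},"required":["commands"]}

```bash
mkdir -p pics; python3 - <<'E'
from plant import env
import cv2,numpy as np
s=env.sense();print(s['time_s'],s['ee_pos'],np.round(s['tool_rot'],3).tolist(),s['opening'])
for n in('scene','side','wrist'):
    c=env.capture(n);cv2.imwrite(f'pics/{n}0.png',c['image'])
    print(n,c['vfov'],c['cx'],c['cy'],[np.round(c[k],4).tolist() for k in('R','t','hand_eye') if k in c])
E
```

```text
0.0 [0.29806739 0.60496624 0.22149221] [[-0.897, 0.442, -0.001], [0.442, 0.897, -0.002], [-0.0, -0.002, -1.0]] 0.08701119182022125
scene 53.475065391715376 276.54580085058103 203.69014760612478 [[[-0.6714, 0.7411, -0.0022], [0.4486, 0.404, -0.7972], [-0.5899, -0.5362, -0.6037]], [0.3504, -0.1962, 1.3762]]
side 45.2452907853451 275.3956469622105 208.04230533789993 [[[0.9363, -0.3509, 0.0163], [-0.2432, -0.6811, -0.6906], [0.2535, 0.6426, -0.723]], [-0.4856, 0.1566, 1.3976]]
wrist 63.12387659926861 275.203948258484 205.2491116577324 [[[0.0002, -0.9519, -0.3065, 0.0843], [1.0, 0.0003, -0.0003, -0.0007], [0.0003, -0.3065, 0.9519, -0.1612], [0.0, 0.0, 0.0, 1.0]]]
```

View pics/scene0.png

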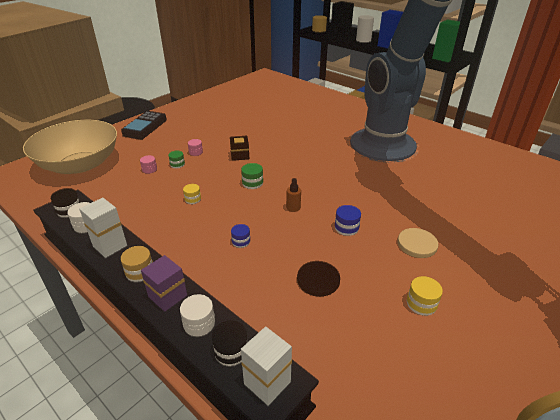

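View pics/side0.png

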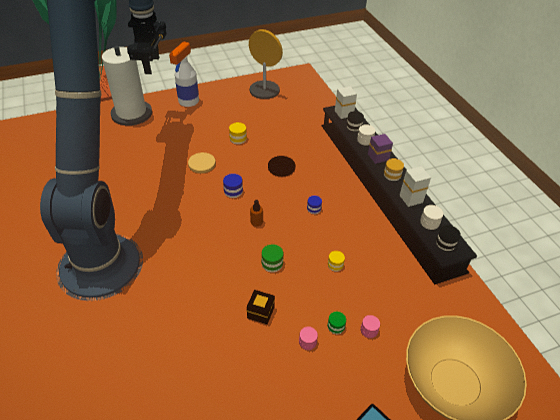

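The scene view shows the bamboo board at (418,242), the black board at (318,278), large blue at (348,220), small blue at (240,235) and large green at (252,175). Small green is at (176,158), between pink jars at (148,164) and (195,147). The bottle is at (293,195) and the carton at (239,148). The side view shows the same things: boards at (202,162) and (281,166), small green at (337,322). I'll localise each by its lid's silhouette centre.

```bash
cat > h.py <<'E'
from plant import env
import cv2,numpy as np
def cap(n,save=None):
    s=env.sense();c=env.capture(n);im=c['image'];
    if save: cv2.imwrite(f'pics/{save}.png',im)
    f=im.shape[0]/2/np.tan(np.radians(c['vfov']/2));K=np.array([[f,0,c['cx']],[0,f,c['cy']],[0,0,1]])
    if n=='wrist':
        T=np.eye(4);T[:3,:3]=s['tool_rot'];T[:3,3]=s['ee_pos'];M=T@c['hand_eye'];R=M[:3,:3].T;t=-R@M[:3,3]
    else: R=np.array(c['R']);t=np.array(c['t'])
    return im,K,R,t
def plane(p,z,K,R,t):
    d=R.T@np.linalg.inv(K)@np.array([*p,1.]);o=-R.T@t
    return (o+d*(z-o[2])/d[2])[:2]
HSV={'green':((50,90,40),(85,255,255)),'blue':((110,120,50),(130,255,255)),'yellow':((22,150,110),(33,255,255)),'pink':((150,60,100),(175,255,255))}
def mask(im,col):
    h=cv2.cvtColor(im,cv2.COLOR_BGR2HSV)
    if col=='black': return cv2.inRange(h,(0,0,0),(179,255,45))
    if col=='bamboo': return cv2.inRange(h,(14,60,120),(26,170,255))
    return cv2.inRange(h,*HSV[col])
def blobs(im,col,amin=40):
    n,l,st,ce=cv2.connectedComponentsWithStats(mask(im,col))
    return [(st[i,4],st[i,:4].tolist(),cv2.minEnclosingCircle(np.argwhere(l==i)[:,::-1].astype(np.float32))[0],ce[i]) for i in range(1,n) if st[i,4]>=amin]
E
python3 - <<'E'
from h import *
for n in('scene','side'):
    C=cap(n)
    for col in('green','blue','yellow','pink','black','bamboo'):
        for a,b,_,ce in blobs(C[0],col):
            z={'black':.0075,'bamboo':.0075}.get(col)
            p=[plane(ce,h,*C[1:]).round(4).tolist() for h in ([z] if z else [.041,.031])]
            if .2<p[0][0]<1.1 and abs(p[0][1])<.75: print(n,col,a,b,p)
E
```

```text
scene green 105 [169, 151, 14, 10] [[0.5394, -0.3901], [0.53, -0.4051]]
scene green 226 [242, 163, 21, 16] [[0.4456, -0.1627], [0.4347, -0.1741]]
scene blue 401 [336, 205, 25, 20] [[0.4317, 0.1533], [0.4206, 0.1469]]
scene blue 82 [335, 222, 24, 11] [[0.4801, 0.1801], [0.4698, 0.1742]]
scene blue 230 [231, 224, 18, 16] [[0.6516, 0.0029], [0.644, -0.0059]]
scene blue 42 [232, 239, 18, 7] [[0.6767, 0.0327], [0.6695, 0.0245]]
scene yellow 167 [183, 184, 17, 13] [[0.6212, -0.2142], [0.6131, -0.2264]]
scene yellow 679 [411, 277, 31, 28] [[0.5272, 0.4038], [0.5176, 0.4014]]
scene yellow 119 [407, 298, 31, 15] [[0.5742, 0.4175], [0.5653, 0.4153]]
scene pink 155 [188, 139, 14, 16] [[0.4662, -0.3913], [0.4557, -0.4063]]
scene pink 177 [140, 156, 17, 17] [[0.6207, -0.4138], [0.6126, -0.4292]]
scene pink 570 [142, 255, 39, 29] [[0.8454, -0.0337], [0.8408, -0.043]]
scene black 232 [122, 114, 44, 25] [[0.4719, -0.6644]]
scene black 97 [230, 136, 19, 14] [[0.3211, -0.3493]]
scene black 54 [231, 151, 18, 9] [[0.3751, -0.2835]]
scene black 378 [48, 189, 34, 18] [[0.8478, -0.4829]]
scene black 11706 
[... 1269 characters left out ...]
9, 327, 18, 22] [[0.4411, -0.4254], [0.4439, -0.4204]]
side black 5545 [322, 108, 154, 176] [[0.8976, -0.1313]]
side black 161 [342, 108, 26, 16] [[0.9756, 0.3698]]
side black 207 [268, 156, 27, 20] [[0.6174, 0.2082]]
side black 477 [247, 290, 27, 34] [[0.369, -0.2868]]
side black 91 [357, 404, 33, 16] [[0.5143, -0.6272]]
side bamboo 41 [229, 133, 18, 7] [[0.5259, 0.4064]]
side bamboo 82 [358, 134, 12, 11] [[0.9433, 0.2447]]
side bamboo 425 [188, 153, 27, 20] [[0.3712, 0.3158]]
side bamboo 45 [385, 170, 18, 7] [[0.9547, 0.0491]]
side bamboo 44 [411, 186, 17, 8] [[0.9942, -0.0449]]
side bamboo 101 [421, 215, 20, 15] [[0.9472, -0.1797]]
side bamboo 9805 [406, 316, 121, 104] [[0.7696, -0.6129]]
```

Call:
{"fn": "move_arm", "kwargs": {"commands": [[[0,0,0,0,0,-0.0486,1],[0,0,0,0,0,-0.0486,1],[0,0,0,0,0,-0.0486,1],[-0.7,-1,0,0,0,0,1],[-0.7,-1,0,0,0,0,1],[-0.7,-1,0,0,0,0,1],[-0.7,-1,0,0,0,0,1],[-0.7,-1,0,0,0,0,1],[-0.4,-1,0,0,0,0,1],[0,0,0,0,0,0,1]]], "force": 20}}

```text
time_s: 1.5
ee_pos: [0.4962, 0.2998, 0.2226]
tool_rot: [[-1.0, 0.009, 0.001], [0.009, 1.0, -0.003], [-0.001, -0.003, -1.0]]
wrist_force: [-0.9, -0.1, -0.5]
opening: 0.0872
grasp_force: 0.0
```

```bash
cat >> h.py <<'E'
def look(cols,zs,save=None):
    s=env.sense();print(round(s['time_s'],2),np.round(s['ee_pos'],4),np.round(s['tool_rot'],3).tolist(),'q',np.round(s['q'],0),s['opening'],s['grasp_force'],np.round(s['wrist_force'],1))
    C=cap('wrist',save)
    for col in cols:
        for a,b,mc,ce in blobs(C[0],col,400):
            print(col,a,b,[plane(ce,h,*C[1:]).round(4).tolist() for h in zs])
E
python3 - <<'E'
from h import *
look(['blue','yellow','bamboo','black'],[.0075,.041,.031],'w1')
E
```

```text
1.5 [0.4962 0.2998 0.2226] [[-1.0, 0.009, 0.001], [0.009, 1.0, -0.003], [-0.001, -0.003, -1.0]] q [-33.  18.  -3. 101.   1.  61.  53.] 0.08722310153160016 0.0 [-0.9 -0.1 -0.5]
blue 3287 [94, 89, 66, 63] [[0.4352, 0.1396], [0.4331, 0.1539], [0.4337, 0.1496]]
bamboo 7203 [244, 3, 92, 100] [[0.3709, 0.3137], [0.3745, 0.3125], [0.3734, 0.3129]]
bamboo 3153 [340, 175, 67, 65] [[0.5371, 0.4118], [0.5259, 0.4019], [0.5293, 0.4048]]
bamboo 5498 [248, 357, 312, 22] [[0.7701, 0.485], [0.7381, 0.4686], [0.7477, 0.4735]]
black 4691 [125, 237, 116, 62] [[0.619, 0.1964], [0.6005, 0.2056], [0.606, 0.2029]]
black 1993 [358, 246, 67, 53] [[0.6277, 0.4291], [0.6085, 0.4176], [0.6142, 0.421]]
black 28381 [0, 266, 560, 154] [[0.7845, 0.2302], [0.7513, 0.2365], [0.7612, 0.2346]]
black 6243 [380, 266, 180, 96] [[0.6719, 0.5566], [0.6487, 0.5337], [0.6557, 0.5405]]
```

View pics/w1.png

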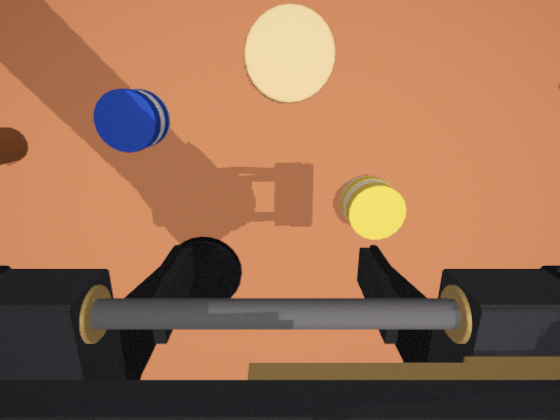

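The wrist view shows the bamboo board at (290,53), large blue at (128,120) and yellow at (375,208). The bottle is at the left edge, about (8,145). All of this agrees with the fixed cameras. Next stop is large green.

Call:
{"fn": "move_arm", "kwargs": {"commands": [[[0,-1,0,0,0,0,1],[0,-1,0,0,0,0,1],[0,-1,0,0,0,0,1],[0,-1,0,0,0,0,1],[0,-1,0,0,0,0,1],[0,-1,0,0,0,0,1],[0,-1,0,0,0,0,1],[0,-1,0,0,0,0,1],[0,-1,0,0,0,0,1],[0,0,0,0,0,0,1]]]}}

```text
time_s: 2.8
ee_pos: [0.4935, -0.1472, 0.2226]
tool_rot: [[-1.0, 0.005, 0.0], [0.005, 1.0, -0.001], [-0.0, -0.001, -1.0]]
wrist_force: [-0.6, 1.0, -0.1]
opening: 0.0869
grasp_force: 0.0
```

```bash
python3 - <<'E'
from h import *
look(['green','pink','black'],[.047,.0355],'w2')
E
```

```text
2.8 [ 0.4935 -0.1472  0.2226] [[-1.0, 0.005, 0.0], [0.005, 1.0, -0.001], [-0.0, -0.001, -1.0]] q [  1.  12.  12. 110.  -3.  59. 105.] 0.08686235678650282 0.0 [-0.6  1.  -0.1]
green 2945 [235, 107, 60, 63] [[0.4492, -0.1582], [0.4505, -0.1586]]
green 1404 [23, 195, 46, 40] [[0.527, -0.3887], [0.531, -0.397]]
pink 1992 [0, 114, 53, 45] [[0.4455, -0.393], [0.4467, -0.4014]]
pink 777 [8, 248, 52, 21] [[0.5792, -0.4098], [0.585, -0.4187]]
black 3029 [65, 0, 89, 92] [[0.3667, -0.2961], [0.3653, -0.3012]]
black 541 [118, 11, 49, 82] [[0.3807, -0.265], [0.3798, -0.269]]
black 6779 [395, 239, 165, 123] [[0.6342, 0.0911], [0.6419, 0.0992]]
black 1985 [125, 246, 68, 53] [[0.601, -0.2675], [0.6076, -0.2716]]
black 1993 [358, 246, 67, 53] [[0.6018, -0.0306], [0.6084, -0.0266]]
black 28633 [0, 266, 560, 154] [[0.743, -0.2075], [0.7544, -0.2095]]
```

View pics/w2.png

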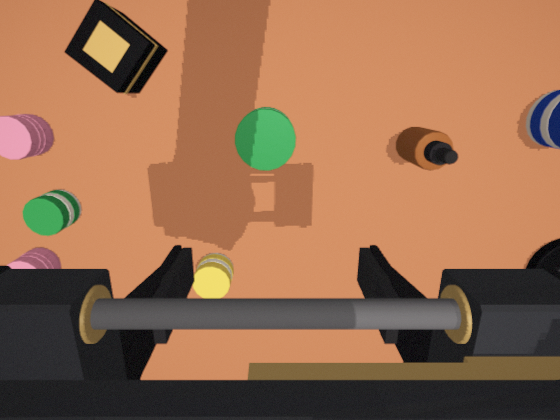

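The wrist view shows large green at (265,138), the bottle at about (430,150), the carton at (115,45) and small green at (50,212), between the two pinks. Descending onto large green.

Call:
{"fn": "move_arm", "kwargs": {"commands": [[[0.89,-0.22,0.2,0,0,0,1],[0,0,1,0,0,0,1],[0,0,1,0,0,0,1],[0,0,1,0,0,0,1],[0,0,0.5,0,0,0,1],[0,0,0.25,0,0,0,1],[0,0,0.2,0,0,0,1],[0,0,0,0,0,0,1],[0,0,0,0,0,0,1],[0,0,0,0,0,0,1]]]}}

```text
time_s: 4.1
ee_pos: [0.4495, -0.1556, 0.0157]
tool_rot: [[-1.0, -0.0, 0.002], [-0.0, 1.0, -0.0], [-0.002, -0.0, -1.0]]
wrist_force: [0.6, -0.3, -0.1]
opening: 0.0877
grasp_force: 0.0
```

Call:
{"fn": "move_arm", "kwargs": {"commands": [[[0,-0.05,0,0,0,0,1],[0,0,0,0,0,0,0.75],[0,0,0,0,0,0,0.6],[0,0,0,0,0,0,0.3],[0,0,0,0,0,0,0],[0,0,0,0,0,0,0],[0,0,0,0,0,0,0],[0,0,-0.3,0,0,0,0],[0,0,-0.7,0,0,0,0],[0,0,0,0,0,0,0]]]}}

```text
time_s: 5.35
ee_pos: [0.4509, -0.1585, 0.0675]
tool_rot: [[-1.0, -0.0, 0.006], [-0.0, 1.0, -0.001], [-0.006, -0.001, -1.0]]
wrist_force: [0.8, 0.2, -3.1]
opening: 0.0596
grasp_force: 20.0
```

Call:
{"fn": "move_arm", "kwargs": {"commands": [[[0,0,-1,0,0,0,0],[0,0,-1,0,0,0,0],[0,1,0,0,0,0,0],[0,1,0,0,0,0,0],[0,1,0,0,0,0,0],[0,1,0,0,0,0,0],[0,1,0,0,0,0,0],[0,1,0,0,0,0,0],[0,1,0,0,0,0,0],[0,1,0,0,0,0,0]]]}}

```text
time_s: 6.6
ee_pos: [0.4481, 0.2432, 0.1643]
tool_rot: [[-1.0, -0.0, -0.001], [-0.0, 1.0, -0.001], [0.001, -0.001, -1.0]]
wrist_force: [1.6, -0.4, -2.1]
opening: 0.0595
grasp_force: 20.0
```

Call:
{"fn": "move_arm", "kwargs": {"commands": [[[0.5,0.8,0,0,0,0,0],[0.8,0.5,0,0,0,0,0],[0.3,0.14,0,0,0,0,0],[0,0,0.5,0,0,0,0],[0,0,0.5,0,0,0,0],[0,0,0.4,0,0,0,0],[0,0,0,0,0,0,0],[0,0,0,0,0,0,0],[0,0,0,0,0,0,0],[0,0,0,0,0,0,0]]]}}

```text
time_s: 7.85
ee_pos: [0.3692, 0.3143, 0.0957]
tool_rot: [[-1.0, -0.0, 0.001], [-0.0, 1.0, 0.001], [-0.001, 0.001, -1.0]]
wrist_force: [0.9, 0.3, -2.3]
opening: 0.0597
grasp_force: 20.0
```

```bash
python3 - <<'E'
from h import *
look(['green','bamboo'],[.015,.1],'w3')
for n in('scene','side'):
    C=cap(n,n+'1')
    for col in('green','bamboo'):
      for a,b,_,ce in blobs(C[0],col): print(n,col,a,b,plane(ce,.0075 if col=='bamboo' else env.sense()['ee_pos'][2]-.0157+.041,*C[1:]).round(4))
E
```

```text
7.85 [0.3692 0.3143 0.0957] [[-1.0, -0.0, 0.001], [-0.0, 1.0, 0.001], [-0.001, 0.001, -1.0]] q [-41.  19.  -5. 120.   2.  41.  42.] 0.05965248045302769 19.999678465537727 [ 0.9  0.3 -2.3]
green 860 [222, 209, 108, 40] [[0.3745, 0.3137], [0.3428, 0.3136]]
green 7722 [206, 227, 139, 72] [[0.4146, 0.3134], [0.3688, 0.3134]]
green 2554 [217, 329, 117, 31] [[0.4842, 0.3133], [0.414, 0.3133]]
bamboo 5908 [215, 156, 121, 88] [[0.3527, 0.3132], [0.3287, 0.3132]]
bamboo 6666 [187, 351, 363, 29] [[0.5141, 0.4022], [0.4334, 0.371]]
scene green 105 [169, 151, 14, 10] [ 0.6144 -0.2711]
scene green 471 [414, 193, 29, 22] [0.3684 0.3122]
scene green 116 [412, 210, 26, 14] [0.4252 0.3297]
scene bamboo 1818 [0, 1, 90, 37] [ 0.0615 -2.5722]
scene bamboo 85 [347, 0, 39, 11] [-1.7706 -1.1606]
scene bamboo 43 [313, 16, 14, 7] [-1.182  -1.1648]
scene bamboo 283 [327, 55, 42, 26] [-0.5337 -0.5109]
scene bamboo 263 [419, 68, 16, 28] [-0.5978 -0.1414]
scene bamboo 740 [0, 90, 121, 41] [ 0.6118 -1.0217]
scene bamboo 71 [348, 90, 18, 8] [-0.2867 -0.2934]
scene bamboo 3011 [23, 119, 94, 44] [ 0.6861 -0.7801]
sc
[... 273 characters left out ...]
o 86 [257, 359, 35, 29] [0.8416 0.291 ]
scene bamboo 252 [536, 390, 24, 20] [0.5782 0.652 ]
side green 395 [33, 0, 24, 30] [-0.0301  1.3646]
side green 206 [106, 7, 10, 32] [0.2166 1.1984]
side green 278 [328, 312, 18, 21] [ 0.4969 -0.4484]
side bamboo 45 [337, 97, 19, 11] [0.9866 0.4618]
side bamboo 114 [59, 98, 35, 13] [-0.0064  0.7903]
side bamboo 92 [358, 131, 17, 14] [0.9465 0.2481]
side bamboo 425 [188, 153, 27, 20] [0.371  0.3145]
side bamboo 49 [56, 169, 24, 13] [-0.0594  0.389 ]
side bamboo 47 [385, 170, 18, 7] [0.9555 0.049 ]
side bamboo 48 [410, 186, 18, 8] [ 0.9937 -0.0449]
side bamboo 93 [421, 214, 18, 16] [ 0.9433 -0.1767]
side bamboo 9824 [406, 316, 121, 104] [ 0.7696 -0.6129]
```

View pics/w3.png

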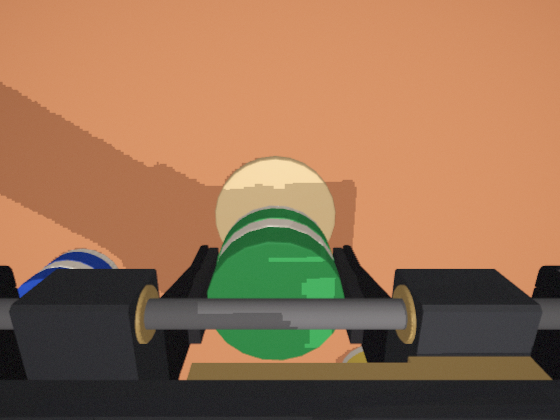

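The board and the lid line up at column 276. The scene camera puts the jar about 2 mm short in x. I'll trim that and lower.

Call:
{"fn": "move_arm", "kwargs": {"commands": [[[-0.05,0.02,0.4,0,0,0,0],[0,0,0.4,0,0,0,0],[0,0,0.3,0,0,0,0],[0,0,0.1,0,0,0,0],[0,0,0.03,0,0,0,0],[0,0,0.03,0,0,0,0],[0,0,0,0,0,0,0],[0,0,0,0,0,0,0],[0,0,0,0,0,0,0],[0,0,0,0,0,0,0]]]}}

```text
time_s: 9.25
ee_pos: [0.3714, 0.3151, 0.0321]
tool_rot: [[-1.0, -0.0, 0.0], [-0.0, 1.0, 0.0], [-0.0, 0.0, -1.0]]
wrist_force: [0.8, -0.0, -2.3]
opening: 0.0595
grasp_force: 20.0
```

Call:
{"fn": "move_arm", "kwargs": {"commands": [[[0,0,0.01,0,0,0,0],[0,0,0.01,0,0,0,0],[0,0,0.01,0,0,0,0],[0,0,0,0,0,0,0],[0,0,0,0,0,0,0],[0,0,0,0,0,0,0],[0,0,0,0,0,0,0],[0,0,0,0,0,0,0],[0,0,0,0,0,0,0],[0,0,0,0,0,0,0]]]}}

```text
time_s: 10.5
ee_pos: [0.3714, 0.3151, 0.0306]
tool_rot: [[-1.0, -0.0, 0.0], [-0.0, 1.0, 0.0], [-0.0, 0.0, -1.0]]
wrist_force: [0.1, 0.0, -1.8]
opening: 0.0594
grasp_force: 20.0
```

Call:
{"fn": "move_arm", "kwargs": {"commands": [[[0,0,0.01,0,0,0,0],[0,0,0.01,0,0,0,0],[0,0,0,0,0,0,0],[0,0,0,0,0,0,0],[0,0,0,0,0,0,0],[0,0,0,0,0,0,0],[0,0,0,0,0,0,0],[0,0,0,0,0,0,0],[0,0,0,0,0,0,0],[0,0,0,0,0,0,0]]]}}

```text
time_s: 11.75
ee_pos: [0.3714, 0.3151, 0.03]
tool_rot: [[-1.0, -0.0, 0.0], [-0.0, 1.0, 0.0], [-0.0, 0.0, -1.0]]
wrist_force: [-1.7, -2.5, 5.0]
opening: 0.0592
grasp_force: 20.0
```

Call:
{"fn": "move_arm", "kwargs": {"commands": [[[0,0,-0.006,0,0,0,0],[0,0,0,0,0,0,0.75],[0,0,0,0,0,0,1],[0,0,0,0,0,0,1],[0,0,0,0,0,0,1],[0,0,-0.5,0,0,0,1],[0,0,-1,0,0,0,1],[0,0,-1,0,0,0,1],[0,0,-1,0,0,0,1],[-1,0,-0.5,0,0,0,1]]]}}

```text
time_s: 13.0
ee_pos: [0.4198, 0.317, 0.2333]
tool_rot: [[-1.0, -0.006, 0.002], [-0.006, 1.0, 0.004], [-0.002, 0.004, -1.0]]
wrist_force: [1.0, 0.2, -0.8]
opening: 0.0868
grasp_force: 0.0
```

```bash
python3 - <<'E'
from h import *
look(['green','bamboo'],[.015,.062,.056],'w4')
for n in('scene','side'):
    C=cap(n)
    for col in('green','bamboo'):
      for a,b,_,ce in blobs(C[0],col):
        p=plane(ce,.0075 if col=='bamboo' else .056,*C[1:]).round(4)
        if np.hypot(p[0]-.37,p[1]-.315)<.08: print(n,col,a,b,p)
E
```

```text
13.0 [0.4198 0.317  0.2333] [[-1.0, -0.006, 0.002], [-0.006, 1.0, 0.004], [-0.002, 0.004, -1.0]] q [-38.  12.  -4. 107.   1.  60.  48.] 0.08680342283213743 0.0 [ 1.   0.2 -0.8]
green 2909 [242, 107, 62, 61] [[0.3791, 0.3136], [0.3736, 0.3138], [0.3743, 0.3138]]
bamboo 2492 [231, 88, 83, 88] [[0.3655, 0.312], [0.3617, 0.3124], [0.3622, 0.3123]]
bamboo 2105 [319, 236, 46, 63] [[0.5388, 0.4], [0.5135, 0.3895], [0.5167, 0.3909]]
bamboo 4760 [248, 357, 296, 22] [[0.6958, 0.4838], [0.6511, 0.4629], [0.6568, 0.4656]]
scene green 416 [410, 216, 27, 22] [0.368  0.3147]
scene green 74 [412, 238, 22, 9] [0.4216 0.3399]
scene bamboo 481 [398, 229, 41, 29] [0.3867 0.3202]
side green 174 [191, 144, 18, 14] [0.3711 0.3222]
side bamboo 220 [188, 155, 27, 18] [0.3676 0.3001]
```

View pics/w4.png

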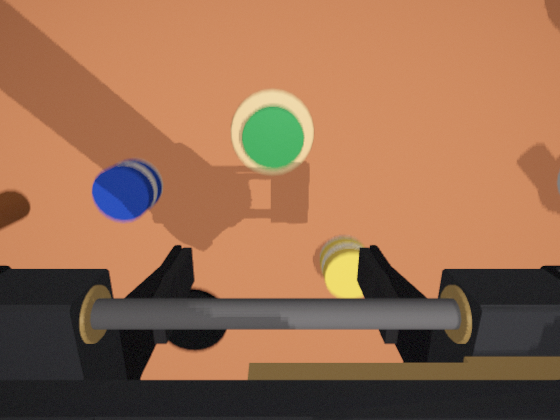

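Large green is centred on the bamboo board: lid centre (273,138), board centre (272,132), which is under 1 mm apart once the heights are allowed for. Moving on to small green.

Call:
{"fn": "move_arm", "kwargs": {"commands": [[[-0.4,-1,0,0,0,0,1],[-0.4,-1,0,0,0,0,1],[-0.4,-1,0,0,0,0,1],[-0.4,-1,0,0,0,0,1],[-0.4,-1,0,0,0,0,1],[-0.4,-1,0,0,0,0,1],[-0.4,-1,0,0,0,0,1],[-0.35,-1,0,0,0,0,1],[0,-1,0,0,0,0,1],[0,-1,0,0,0,0,1]]]}}

```text
time_s: 14.4
ee_pos: [0.5781, -0.1853, 0.2283]
tool_rot: [[-1.0, -0.001, -0.003], [-0.001, 1.0, 0.001], [0.003, 0.001, -1.0]]
wrist_force: [0.7, -0.6, -0.9]
opening: 0.0873
grasp_force: 0.0
```

Call:
{"fn": "move_arm", "kwargs": {"commands": [[[0,-1,0.2,0,0,0,1],[0,-1,0,0,0,0,1],[0,-1,0,0,0,0,1],[0,-1,0,0,0,0,1],[0,-0.3,0,0,0,0,1],[0,0,0,0,0,0,1],[0,0,0,0,0,0,1],[0,0,0,0,0,0,1],[0,0,0,0,0,0,1],[0,0,0,0,0,0,1]]]}}

```text
time_s: 15.65
ee_pos: [0.5793, -0.3994, 0.22]
tool_rot: [[-1.0, -0.001, 0.0], [-0.001, 1.0, 0.0], [-0.0, 0.0, -1.0]]
wrist_force: [-0.3, -0.0, 0.1]
opening: 0.0874
grasp_force: 0.0
```

```bash
python3 - <<'E'
from h import *
look(['green','pink'],[.036,.031],'w5')
E
```

```text
15.65 [ 0.5793 -0.3994  0.22  ] [[-1.0, -0.001, 0.0], [-0.001, 1.0, 0.0], [-0.0, 0.0, -1.0]] q [ 20.  30.  16.  84.  -9.  67. 128.] 0.08736660044211322 0.0 [-0.3 -0.   0.1]
green 1500 [254, 112, 43, 45] [[0.5317, -0.4005], [0.5322, -0.4005]]
pink 1952 [236, 17, 46, 53] [[0.4489, -0.4157], [0.4482, -0.4159]]
pink 1468 [219, 179, 42, 46] [[0.6022, -0.438], [0.6037, -0.4385]]
```

View pics/w5.png

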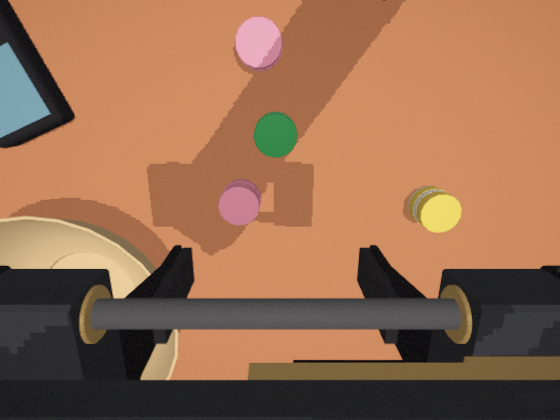

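Small green is at (275,135), with pinks at (258,42) and (239,202). Both pinks are clear of the fingers. Descending.

Call:
{"fn": "move_arm", "kwargs": {"commands": [[[0.98,-0.01,0,0,0,0,1],[0,0,1,0,0,0,1],[0,0,1,0,0,0,1],[0,0,1,0,0,0,1],[0,0,0.6,0,0,0,1],[0,0,0.4,0,0,0,1],[0,0,0.18,0,0,0,1],[0,0,0,0,0,0,1],[0,0,0,0,0,0,1],[0,0,0,0,0,0,1]]]}}

```text
time_s: 16.95
ee_pos: [0.5307, -0.4009, 0.012]
tool_rot: [[-1.0, -0.0, 0.002], [-0.0, 1.0, -0.001], [-0.002, -0.001, -1.0]]
wrist_force: [-0.5, -0.3, -0.1]
opening: 0.087
grasp_force: 0.0
```

Call:
{"fn": "move_arm", "kwargs": {"commands": [[[0,0,0,0,0,0,0.7],[0,0,0,0,0,0,0.55],[0,0,0,0,0,0,0.4],[0,0,0,0,0,0,0],[0,0,0,0,0,0,0],[0,0,0,0,0,0,0],[0,0,0,0,0,0,0],[0,0,0,0,0,0,0],[0,0,0,0,0,0,0],[0,0,0,0,0,0,0]]], "force": 15}}

```text
time_s: 18.2
ee_pos: [0.5301, -0.4004, 0.0108]
tool_rot: [[-1.0, -0.0, -0.0], [-0.0, 1.0, 0.0], [0.0, 0.0, -1.0]]
wrist_force: [1.2, 0.2, 0.1]
opening: 0.0439
grasp_force: 15.0
```

Call:
{"fn": "move_arm", "kwargs": {"commands": [[[0,0,-0.5,0,0,0,0],[0,0,-1,0,0,0,0],[0,0,-1,0,0,0,0],[0,0.5,-1,0,0,0,0],[0,1,-0.3,0,0,0,0],[0,1,0,0,0,0,0],[0,1,0,0,0,0,0],[0,1,0,0,0,0,0],[0,1,0,0,0,0,0],[0,1,0,0,0,0,0]]]}}

```text
time_s: 19.45
ee_pos: [0.5296, -0.0739, 0.2008]
tool_rot: [[-1.0, -0.0, 0.0], [-0.0, 1.0, 0.0], [-0.0, 0.0, -1.0]]
wrist_force: [-0.3, -0.5, -1.3]
opening: 0.0437
grasp_force: 15.0
```

Call:
{"fn": "move_arm", "kwargs": {"commands": [[[0,1,0,0,0,0,0],[0,1,0,0,0,0,0],[0,1,0,0,0,0,0],[0.5,1,0,0,0,0,0],[0.6,1,0,0,0,0,0],[0.6,1,0,0,0,0,0],[0.6,1,0,0,0,0,0],[0.6,0.8,0,0,0,0,0],[0,0,0,0,0,0,0],[0,0,0,0,0,0,0]]]}}

```text
time_s: 20.7
ee_pos: [0.3852, 0.3138, 0.2007]
tool_rot: [[-1.0, 0.0, 0.0], [0.0, 1.0, -0.001], [-0.0, -0.001, -1.0]]
wrist_force: [0.8, -0.3, -1.4]
opening: 0.0435
grasp_force: 15.0
```

Call:
{"fn": "move_arm", "kwargs": {"commands": [[[0.264,0.026,0,0,0,0,0],[0,0,0.8,0,0,0,0],[0,0,0.8,0,0,0,0],[0,0,0.5,0,0,0,0],[0,0,0.2,0,0,0,0],[0,0,0.08,0,0,0,0],[0,0,0,0,0,0,0],[0,0,0,0,0,0,0],[0,0,0,0,0,0,0],[0,0,0,0,0,0,0]]]}}

```text
time_s: 21.95
ee_pos: [0.3718, 0.316, 0.0822]
tool_rot: [[-1.0, -0.0, 0.0], [-0.0, 1.0, 0.001], [-0.0, 0.001, -1.0]]
wrist_force: [-0.7, 0.1, -1.4]
opening: 0.0437
grasp_force: 15.0
```

```bash
python3 - <<'E'
from h import *
look([],[])
ims=[]
for n,(u,v) in(('scene',(418,220)),('side',(202,150))):
    im=cap(n)[0];ims.append(cv2.resize(im[v-50:v+50,u-50:u+50],(400,400),interpolation=cv2.INTER_CUBIC))
cv2.imwrite('pics/c6.png',np.hstack(ims))
E
```

```text
21.95 [0.3718 0.316  0.0822] [[-1.0, -0.0, 0.0], [-0.0, 1.0, 0.001], [-0.0, 0.001, -1.0]] q [-42.  20.  -3. 120.   2.  39.  43.] 0.043662383746621604 14.999898041132838 [-0.7  0.1 -1.4]
```

View pics/c6.png

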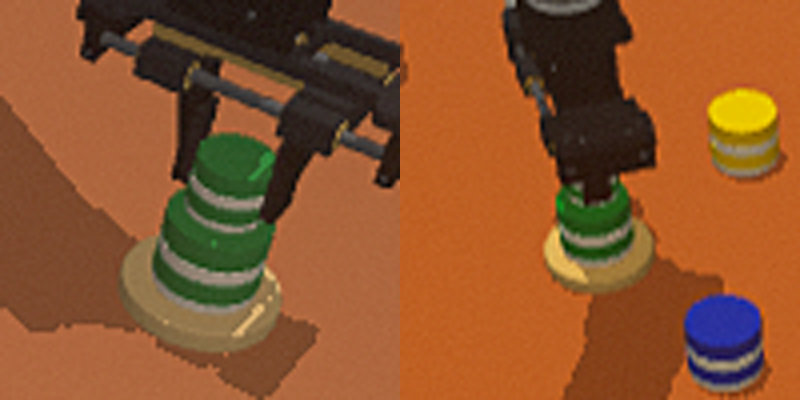

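The crop shows the small jar (left panel, about (235,180)) above the large lid at (215,225), aligned. Lowering to contact.

Call:
{"fn": "move_arm", "kwargs": {"commands": [[[0,-0.018,0.06,0,0,0,0],[0,0,0.04,0,0,0,0],[0,0,0.01,0,0,0,0],[0,0,0,0,0,0,0],[0,0,0,0,0,0,0],[0,0,0,0,0,0,0],[0,0,0,0,0,0,0],[0,0,0,0,0,0,0],[0,0,0,0,0,0,0],[0,0,0,0,0,0,0]]]}}

```text
time_s: 23.35
ee_pos: [0.3717, 0.315, 0.0763]
tool_rot: [[-1.0, -0.0, -0.0], [-0.0, 1.0, 0.0], [0.0, 0.0, -1.0]]
wrist_force: [-0.1, -0.0, -0.6]
opening: 0.0435
grasp_force: 15.0
```

Call:
{"fn": "move_arm", "kwargs": {"commands": [[[0,0,0.01,0,0,0,0],[0,0,0.004,0,0,0,0],[0,0,0,0,0,0,0],[0,0,0,0,0,0,0],[0,0,0,0,0,0,0],[0,0,0,0,0,0,0],[0,0,0,0,0,0,0],[0,0,0,0,0,0,0],[0,0,0,0,0,0,0],[0,0,0,0,0,0,0]]]}}

```text
time_s: 24.6
ee_pos: [0.3717, 0.3149, 0.0757]
tool_rot: [[-1.0, -0.0, -0.0], [-0.0, 1.0, 0.0], [0.0, 0.0, -1.0]]
wrist_force: [-0.2, 0.1, 0.0]
opening: 0.0434
grasp_force: 15.0
```

Call:
{"fn": "move_arm", "kwargs": {"commands": [[[0,0,0.008,0,0,0,0],[0,0,0,0,0,0,0],[0,0,0,0,0,0,0],[0,0,0,0,0,0,0],[0,0,0,0,0,0,0],[0,0,0,0,0,0,0],[0,0,0,0,0,0,0],[0,0,0,0,0,0,0],[0,0,0,0,0,0,0],[0,0,0,0,0,0,0]]]}}

```text
time_s: 25.85
ee_pos: [0.3717, 0.315, 0.0756]
tool_rot: [[-1.0, -0.0, 0.0], [-0.0, 1.0, 0.0], [-0.0, 0.0, -1.0]]
wrist_force: [-1.3, -1.6, 6.2]
opening: 0.0437
grasp_force: 15.0
```

Contact made. Releasing and rising straight up.

Call:
{"fn": "move_arm", "kwargs": {"commands": [[[0,0,-0.006,0,0,0,0],[0,0,0,0,0,0,0.6],[0,0,0,0,0,0,0.8],[0,0,0,0,0,0,1],[0,0,0,0,0,0,1],[0,0,0,0,0,0,1],[0,0,-0.5,0,0,0,1],[0,0,-1,0,0,0,1],[0,0,-1,0,0,0,1],[-1,0,-1,0,0,0,1]]]}}

```text
time_s: 27.1
ee_pos: [0.4137, 0.3159, 0.2468]
tool_rot: [[-1.0, -0.005, -0.001], [-0.005, 1.0, 0.001], [0.001, 0.001, -1.0]]
wrist_force: [1.5, 0.4, -0.4]
opening: 0.0872
grasp_force: 0.0
```

Call:
{"fn": "move_arm", "kwargs": {"commands": [[[-1,-0.6,0,0,0,0,1],[0,-1,0,0,0,0,1],[0,-1,0,0,0,0,1],[0,0,0.3,0,0,0,1],[0,0,0,0,0,0,1],[0,0,0,0,0,0,1],[0,0,0,0,0,0,1],[0,0,0,0,0,0,1],[0,0,0,0,0,0,1],[0,0,0,0,0,0,1]]]}}

```text
time_s: 28.35
ee_pos: [0.4659, 0.185, 0.2298]
tool_rot: [[-1.0, -0.0, 0.0], [-0.0, 1.0, 0.0], [-0.0, 0.0, -1.0]]
wrist_force: [1.0, 0.0, -0.4]
opening: 0.0871
grasp_force: 0.0
```

```bash
python3 - <<'E'
from h import *
look(['green','blue','black'],[.1,.047,.015],'w7')
E
```

```text
28.35 [0.4659 0.185  0.2298] [[-1.0, -0.0, 0.0], [-0.0, 1.0, 0.0], [-0.0, 0.0, -1.0]] q [-29.  10.   3. 111.  -1.  59.  64.] 0.08711519872781051 0.0 [ 1.   0.  -0.4]
green 4121 [381, 50, 84, 69] [[0.3731, 0.3027], [0.3716, 0.3243], [0.3708, 0.3373]]
blue 2737 [217, 120, 58, 60] [[0.4247, 0.1591], [0.4326, 0.1545], [0.4374, 0.1517]]
black 1977 [126, 246, 67, 53] [[0.5475, 0.0818], [0.5778, 0.0632], [0.5961, 0.0519]]
black 1980 [358, 246, 68, 53] [[0.5474, 0.2862], [0.5776, 0.3048], [0.5959, 0.316]]
black 2396 [259, 257, 71, 42] [[0.5501, 0.2024], [0.5808, 0.2058], [0.5994, 0.2078]]
black 27887 [0, 266, 560, 154] [[0.6698, 0.1348], [0.7223, 0.1258], [0.7541, 0.1204]]
black 6094 [394, 266, 166, 96] [[0.5803, 0.3866], [0.6166, 0.4234], [0.6385, 0.4457]]
```

View pics/w7.png

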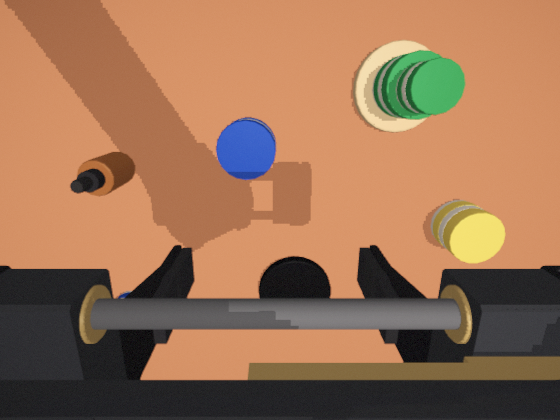

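The wrist view shows the green stack standing on the bamboo board at (430,85), large blue at (246,149), the bottle at (105,178) and the black board at (295,288). I'll grasp the blue jar high so the gripper body stays above the bottle.

Call:
{"fn": "move_arm", "kwargs": {"commands": [[[0.7,-0.58,0,0,0,0,1],[0,0,1,0,0,0,1],[0,0,1,0,0,0,1],[0,0,1,0,0,0,1],[0,0,0.5,0,0,0,1],[0,0,0.4,0,0,0,1],[0,0,0.2,0,0,0,1],[0,0,0,0,0,0,1],[0,0,0,0,0,0,1],[0,0,0,0,0,0,1]]]}}

```text
time_s: 29.65
ee_pos: [0.4315, 0.1562, 0.0255]
tool_rot: [[-1.0, -0.0, 0.002], [-0.0, 1.0, 0.001], [-0.002, 0.001, -1.0]]
wrist_force: [-0.6, 0.2, 0.3]
opening: 0.0872
grasp_force: 0.0
```

Call:
{"fn": "move_arm", "kwargs": {"commands": [[[0,0,0,0,0,0,0.8],[0,0,0,0,0,0,0.7],[0,0,0,0,0,0,0.6],[0,0,0,0,0,0,0.3],[0,0,0,0,0,0,0],[0,0,0,0,0,0,0],[0,0,0,0,0,0,0],[0,0,0,0,0,0,0],[0,0,0,0,0,0,0],[0,0,0,0,0,0,0]]], "force": 20}}

```text
time_s: 30.9
ee_pos: [0.4309, 0.1559, 0.0248]
tool_rot: [[-1.0, -0.0, -0.0], [-0.0, 1.0, 0.0], [0.0, 0.0, -1.0]]
wrist_force: [-1.3, -0.4, 2.4]
opening: 0.0595
grasp_force: 20.0
```

Call:
{"fn": "move_arm", "kwargs": {"commands": [[[0,0,-0.3,0,0,0,0],[0,0,-1,0,0,0,0],[0,0,-1,0,0,0,0],[-0.5,0.1,-1,0,0,0,0],[-0.8,0.3,-0.6,0,0,0,0],[-1,0.3,-0.6,0,0,0,0],[-1,0.2,0,0,0,0,0],[-1,0.2,0,0,0,0,0],[-0.7,0,0,0,0,0,0],[0,0,0,0,0,0,0]]]}}

```text
time_s: 32.15
ee_pos: [0.6823, 0.2101, 0.2487]
tool_rot: [[-1.0, 0.002, -0.001], [0.002, 1.0, -0.001], [0.001, -0.001, -1.0]]
wrist_force: [-0.9, 0.7, -2.0]
opening: 0.0595
grasp_force: 20.0
```

```bash
python3 - <<'E'
from h import *
look(['black'],[.0135,.015],'w8')
E
```

```text
32.15 [0.6823 0.2101 0.2487] [[-1.0, 0.002, -0.001], [0.002, 1.0, -0.001], [0.001, -0.001, -1.0]] q [-24.  30.   6.  80.  -3.  70.  72.] 0.05952641759526386 19.99979173298925 [-0.9  0.7 -2. ]
black 1554 [235, 74, 79, 81] [[0.6401, 0.201], [0.6399, 0.2011]]
black 11767 [0, 246, 329, 172] [[0.9651, -0.0022], [0.9637, -0.0014]]
black 3412 [333, 246, 90, 116] [[0.87, 0.3419], [0.869, 0.3414]]
black 2048 [0, 266, 125, 39] [[0.8382, -0.0864], [0.8373, -0.0853]]
black 943 [492, 266, 68, 38] [[0.8364, 0.5571], [0.8355, 0.5558]]
black 2518 [458, 330, 102, 89] [[0.9879, 0.5845], [0.9864, 0.5831]]
```

View pics/w8.png

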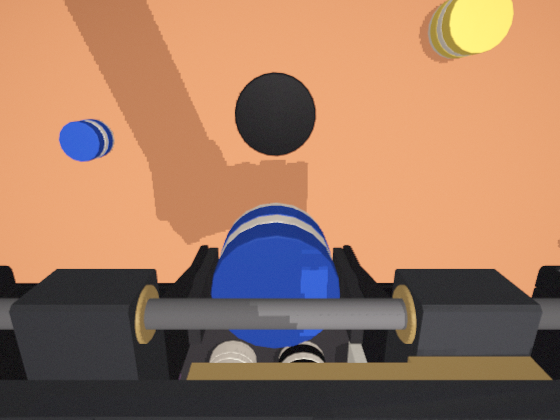

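The board disc spans columns 235–315 and rows 73–156, with its centre at (275,114). Small blue is at (85,140).

```bash
python3 - <<'E'
from h import *
C=cap('wrist');h=cv2.cvtColor(C[0],cv2.COLOR_BGR2HSV)
m=cv2.inRange(h,(0,0,0),(179,255,80));m[165:]=0;m[:60]=0
n,l,st,ce=cv2.connectedComponentsWithStats(m);i=1+st[1:,4].argmax();print(st[i],ce[i],plane(ce[i],.0135,*C[1:]))
for a,b,_,c in blobs(C[0],'blue',400): print(b,plane(c,.036,*C[1:]))
E
```

```text
[ 235   75   79   82 5126] [274.24307452 115.34763948] [0.61724677 0.2083199 ]
[59, 122, 45, 41] [ 0.64399302 -0.00138211]
[225, 206, 99, 37] [0.72961953 0.20924837]
[211, 223, 129, 76] [0.79362654 0.20922568]
[229, 330, 94, 19] [0.89725442 0.20911924]
```

Call:
{"fn": "move_arm", "kwargs": {"commands": [[[0.7,-0.01,0.5,0,0,0,0],[0.626,0,0.5,0,0,0,0],[0,0,0.8,0,0,0,0],[0,0,0.8,0,0,0,0],[0,0,0.7,0,0,0,0],[0,0,0.5,0,0,0,0],[0,0,0.2,0,0,0,0],[0,0,0.05,0,0,0,0],[0,0,0,0,0,0,0],[0,0,0,0,0,0,0]]]}}

```text
time_s: 33.5
ee_pos: [0.6153, 0.2108, 0.0485]
tool_rot: [[-1.0, -0.0, 0.002], [-0.0, 1.0, 0.001], [-0.002, 0.001, -1.0]]
wrist_force: [-0.0, -0.9, -1.6]
opening: 0.0593
grasp_force: 20.0
```

Call:
{"fn": "move_arm", "kwargs": {"commands": [[[-0.012,-0.022,0.08,0,0,0,0],[0,0,0.03,0,0,0,0],[0,0,0.01,0,0,0,0],[0,0,0.01,0,0,0,0],[0,0,0,0,0,0,0],[0,0,0,0,0,0,0],[0,0,0,0,0,0,0],[0,0,0,0,0,0,0],[0,0,0,0,0,0,0],[0,0,0,0,0,0,0]]]}}

```text
time_s: 34.75
ee_pos: [0.6152, 0.2094, 0.0407]
tool_rot: [[-1.0, -0.0, 0.0], [-0.0, 1.0, 0.0], [-0.0, 0.0, -1.0]]
wrist_force: [0.3, 0.0, -2.4]
opening: 0.0595
grasp_force: 20.0
```

Call:
{"fn": "move_arm", "kwargs": {"commands": [[[-0.016,0.002,0.01,0,0,0,0],[0,0,0.008,0,0,0,0],[0,0,0,0,0,0,0],[0,0,0,0,0,0,0],[0,0,0,0,0,0,0],[0,0,0,0,0,0,0],[0,0,0,0,0,0,0],[0,0,0,0,0,0,0],[0,0,0,0,0,0,0],[0,0,0,0,0,0,0]]]}}

```text
time_s: 36.0
ee_pos: [0.6161, 0.2095, 0.0399]
tool_rot: [[-1.0, -0.0, 0.0], [-0.0, 1.0, 0.0], [-0.0, 0.0, -1.0]]
wrist_force: [0.4, -0.6, -1.6]
opening: 0.0593
grasp_force: 20.0
```

Call:
{"fn": "move_arm", "kwargs": {"commands": [[[0,0,0.008,0,0,0,0],[0,0,0.002,0,0,0,0],[0,0,0,0,0,0,0],[0,0,0,0,0,0,0],[0,0,0,0,0,0,0],[0,0,0,0,0,0,0],[0,0,0,0,0,0,0],[0,0,0,0,0,0,0],[0,0,0,0,0,0,0],[0,0,0,0,0,0,0]]]}}

```text
time_s: 37.25
ee_pos: [0.6161, 0.2096, 0.0398]
tool_rot: [[-1.0, -0.0, 0.0], [-0.0, 1.0, 0.0], [-0.0, 0.0, -1.0]]
wrist_force: [-2.5, -0.5, 5.5]
opening: 0.0594
grasp_force: 20.0
```

Contact made. Release, rise and look.

Call:
{"fn": "move_arm", "kwargs": {"commands": [[[0,0,-0.006,0,0,0,0],[0,0,0,0,0,0,0.75],[0,0,0,0,0,0,1],[0,0,0,0,0,0,1],[0,0,0,0,0,0,1],[0,0,-0.5,0,0,0,1],[0,0,-1,0,0,0,1],[0,0,-1,0,0,0,1],[-0.5,0,-1,0,0,0,1],[-0.5,0,-0.5,0,0,0,1]]]}}

```text
time_s: 38.5
ee_pos: [0.6676, 0.21, 0.2438]
tool_rot: [[-1.0, -0.001, 0.005], [-0.001, 1.0, 0.002], [-0.005, 0.002, -1.0]]
wrist_force: [0.5, -0.1, -0.8]
opening: 0.0867
grasp_force: 0.0
```

```bash
python3 - <<'E'
from h import *
look(['blue'],[.062],'w9')
C=cap('wrist');h=cv2.cvtColor(C[0],cv2.COLOR_BGR2HSV)
m=cv2.inRange(h,(0,0,0),(179,255,80))|mask(C[0],'blue');m[200:]=0
n,l,st,ce=cv2.connectedComponentsWithStats(m)
for i in range(1,n):
    if st[i,4]>800:print(st[i],ce[i],plane(ce[i],.0135,*C[1:]), plane(st[i,:2]+st[i,2:4]/2,.0135,*C[1:]))
E
```

```text
38.5 [0.6676 0.21   0.2438] [[-1.0, -0.001, 0.005], [-0.001, 1.0, 0.002], [-0.005, 0.002, -1.0]] q [-25.  28.   6.  83.  -3.  68.  71.] 0.08665053613053722 0.0 [ 0.5 -0.1 -0.8]
blue 3116 [244, 101, 62, 64] [[0.619, 0.2084]]
blue 1365 [58, 135, 45, 40] [[0.6404, 0.013]]
[ 235   80   80   83 5161] [274.38093393 120.83530324] [0.61726163 0.20833209] [0.61798752 0.20902403]
[  58  128   45   41 1397] [ 80.26700072 148.12741589] [ 0.64745137 -0.01416055] [ 0.6478782  -0.01397146]
```

View pics/w9.png

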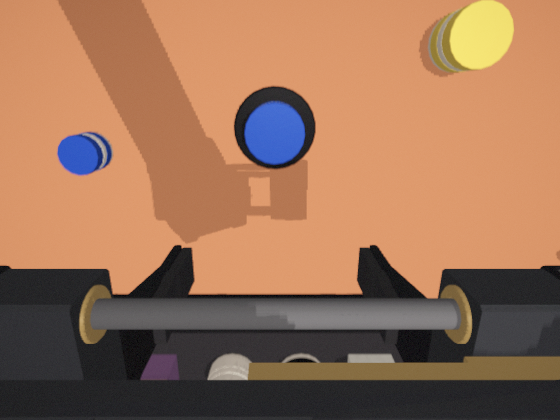

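Large blue's lid is at (275,133) in the black disc centred at (275,127), within about 1.5 mm of centre. Small blue is at (83,153).

Call:
{"fn": "move_arm", "kwargs": {"commands": [[[-0.4,-1,0.3,0,0,0,1],[0,-1,0.18,0,0,0,1],[0,-1,0,0,0,0,1],[0,-1,0,0,0,0,1],[0,-0.2,0,0,0,0,1],[0,0,0,0,0,0,1],[0,0,0,0,0,0,1],[0,0,0,0,0,0,1],[0,0,0,0,0,0,1],[0,0,0,0,0,0,1]]]}}

```text
time_s: 39.85
ee_pos: [0.6861, 0.0, 0.2156]
tool_rot: [[-1.0, -0.001, 0.0], [-0.001, 1.0, 0.0], [-0.0, 0.0, -1.0]]
wrist_force: [0.2, -0.2, -0.9]
opening: 0.0871
grasp_force: 0.0
```

```bash
python3 - <<'E'
from h import *
look(['blue'],[.036,.062])
E
```

```text
39.85 [0.6861 0.     0.2156] [[-1.0, -0.001, 0.0], [-0.001, 1.0, 0.0], [-0.0, 0.0, -1.0]] q [-9. 28.  8. 87. -4. 65. 90.] 0.08708902575524818 0.0 [ 0.2 -0.2 -0.9]
blue 4118 [468, 81, 77, 69] [[0.6191, 0.2221], [0.6177, 0.2051]]
blue 403 [454, 82, 37, 63] [[0.6158, 0.1807], [0.6147, 0.1669]]
blue 1497 [251, 118, 43, 45] [[0.644, -0.0039], [0.6407, -0.0037]]
```

Call:
{"fn": "move_arm", "kwargs": {"commands": [[[0.874,-0.06,0,0,0,0,1],[0,0,1,0,0,0,1],[0,0,1,0,0,0,1],[0,0,1,0,0,0,1],[0,0,0.6,0,0,0,1],[0,0,0.3,0,0,0,1],[0,0,0.17,0,0,0,1],[0,0,0,0,0,0,1],[0,0,0,0,0,0,1],[0,0,0,0,0,0,1]]]}}

```text
time_s: 41.15
ee_pos: [0.6431, -0.0035, 0.0132]
tool_rot: [[-1.0, -0.0, 0.002], [-0.0, 1.0, 0.0], [-0.002, 0.0, -1.0]]
wrist_force: [-0.7, -0.9, -0.2]
opening: 0.0871
grasp_force: 0.0
```

Call:
{"fn": "move_arm", "kwargs": {"commands": [[[0,0,0,0,0,0,0.7],[0,0,0,0,0,0,0.55],[0,0,0,0,0,0,0.4],[0,0,0,0,0,0,0],[0,0,0,0,0,0,0],[0,0,0,0,0,0,0],[0,0,0,0,0,0,0],[0,0,0,0,0,0,0],[0,0,0,0,0,0,0],[0,0,0,0,0,0,0]]], "force": 15}}

```text
time_s: 42.4
ee_pos: [0.6423, -0.0035, 0.0121]
tool_rot: [[-1.0, -0.0, -0.0], [-0.0, 1.0, 0.0], [0.0, 0.0, -1.0]]
wrist_force: [0.8, 0.5, -0.7]
opening: 0.0435
grasp_force: 15.0
```

Call:
{"fn": "move_arm", "kwargs": {"commands": [[[0,0,-0.5,0,0,0,0],[0,0,-1,0,0,0,0],[0,0,-1,0,0,0,0],[0,0.3,-0.8,0,0,0,0],[0.2,1,0,0,0,0,0],[0.2,1,0,0,0,0,0],[0.12,1,0,0,0,0,0],[0,0.7,0,0,0,0,0],[0,0.26,0,0,0,0,0],[0,0,0,0,0,0,0]]]}}

```text
time_s: 43.65
ee_pos: [0.6162, 0.2092, 0.1768]
tool_rot: [[-1.0, -0.001, -0.001], [-0.001, 1.0, -0.001], [0.001, -0.001, -1.0]]
wrist_force: [-0.6, -1.0, -1.4]
opening: 0.0432
grasp_force: 15.0
```

Call:
{"fn": "move_arm", "kwargs": {"commands": [[[0,0,0.6,0,0,0,0],[0,0,0.6,0,0,0,0],[0,0,0.4,0,0,0,0],[0,0,0.1,0,0,0,0],[0,0,0,0,0,0,0],[0,0,0,0,0,0,0],[0,0,0,0,0,0,0],[0,0,0,0,0,0,0],[0,0,0,0,0,0,0],[0,0,0,0,0,0,0]]]}}

```text
time_s: 44.9
ee_pos: [0.6163, 0.2095, 0.0922]
tool_rot: [[-1.0, -0.0, 0.0], [-0.0, 1.0, 0.0], [-0.0, 0.0, -1.0]]
wrist_force: [0.5, -0.0, -0.2]
opening: 0.0435
grasp_force: 15.0
```

15 mm above contact and aligned. Lowering 14 mm.

Call:
{"fn": "move_arm", "kwargs": {"commands": [[[0,0,0.1,0,0,0,0],[0,0,0.1,0,0,0,0],[0,0,0.05,0,0,0,0],[0,0,0.02,0,0,0,0],[0,0,0.01,0,0,0,0],[0,0,0,0,0,0,0],[0,0,0,0,0,0,0],[0,0,0,0,0,0,0],[0,0,0,0,0,0,0],[0,0,0,0,0,0,0]]]}}

```text
time_s: 46.15
ee_pos: [0.6163, 0.2095, 0.0782]
tool_rot: [[-1.0, -0.0, 0.0], [-0.0, 1.0, 0.0], [-0.0, 0.0, -1.0]]
wrist_force: [-0.2, 0.1, -0.6]
opening: 0.0434
grasp_force: 15.0
```

Call:
{"fn": "move_arm", "kwargs": {"commands": [[[0,0,0.01,0,0,0,0],[0,0,0.005,0,0,0,0],[0,0,0,0,0,0,0],[0,0,0,0,0,0,0],[0,0,0,0,0,0,0],[0,0,0,0,0,0,0],[0,0,0,0,0,0,0],[0,0,0,0,0,0,0],[0,0,0,0,0,0,0],[0,0,0,0,0,0,0]]]}}

```text
time_s: 47.4
ee_pos: [0.6163, 0.2095, 0.0774]
tool_rot: [[-1.0, -0.0, -0.0], [-0.0, 1.0, 0.0], [0.0, 0.0, -1.0]]
wrist_force: [0.6, -1.2, -0.7]
opening: 0.0438
grasp_force: 15.0
```

Call:
{"fn": "move_arm", "kwargs": {"commands": [[[0,0,0.01,0,0,0,0],[0,0,0,0,0,0,0],[0,0,0,0,0,0,0],[0,0,0,0,0,0,0],[0,0,0,0,0,0,0],[0,0,0,0,0,0,0],[0,0,0,0,0,0,0],[0,0,0,0,0,0,0],[0,0,0,0,0,0,0],[0,0,0,0,0,0,0]]]}}

```text
time_s: 48.65
ee_pos: [0.6164, 0.2096, 0.0771]
tool_rot: [[-1.0, -0.0, 0.0], [-0.0, 1.0, 0.0], [-0.0, 0.0, -1.0]]
wrist_force: [-1.0, 0.2, 2.6]
opening: 0.044
grasp_force: 15.0
```

Contact made. Release, rise and check.

Call:
{"fn": "move_arm", "kwargs": {"commands": [[[0,0,0,0,0,0,0.55],[0,0,0,0,0,0,0.6],[0,0,0,0,0,0,0.8],[0,0,0,0,0,0,1],[0,0,0,0,0,0,1],[0,0,0,0,0,0,1],[0,0,-0.5,0,0,0,1],[0,0,-1,0,0,0,1],[0,0,-1,0,0,0,1],[-0.4,0,-1,0,0,0,1]]]}}

```text
time_s: 49.9
ee_pos: [0.6354, 0.2099, 0.2538]
tool_rot: [[-1.0, -0.001, -0.001], [-0.001, 1.0, 0.001], [0.001, 0.001, -1.0]]
wrist_force: [0.7, 0.5, 0.5]
opening: 0.0871
grasp_force: 0.0
```

Call:
{"fn": "move_arm", "kwargs": {"commands": [[[-0.7,0,-0.5,0,0,0,1],[0,0,0,0,0,0,1],[0,0,0,0,0,0,1],[0,0,0,0,0,0,1],[0,0,0,0,0,0,1],[0,0,0,0,0,0,1],[0,0,0,0,0,0,1],[0,0,0,0,0,0,1],[0,0,0,0,0,0,1],[0,0,0,0,0,0,1]]]}}

```text
time_s: 51.15
ee_pos: [0.6713, 0.2095, 0.2769]
tool_rot: [[-1.0, -0.0, -0.0], [-0.0, 1.0, 0.0], [0.0, 0.0, -1.0]]
wrist_force: [-0.6, 0.0, -0.5]
opening: 0.0866
grasp_force: 0.0
```

```bash
python3 - <<'E'
from h import *
look([],[])
a=cap('wrist')[0];b=cap('scene')[0];c=cap('side')[0]
R=lambda i:cv2.resize(i,(400,300))
cv2.imwrite('pics/fin.png',np.vstack([np.hstack([R(a),R(b)]),np.hstack([R(c),R(b[150:330,270:510])])]))
E
```

```text
51.15 [0.6713 0.2095 0.2769] [[-1.0, -0.0, -0.0], [-0.0, 1.0, 0.0], [0.0, 0.0, -1.0]] q [-25.  27.   6.  80.  -3.  73.  71.] 0.08660619567004023 0.0 [-0.6  0.  -0.5]
```

View pics/fin.png

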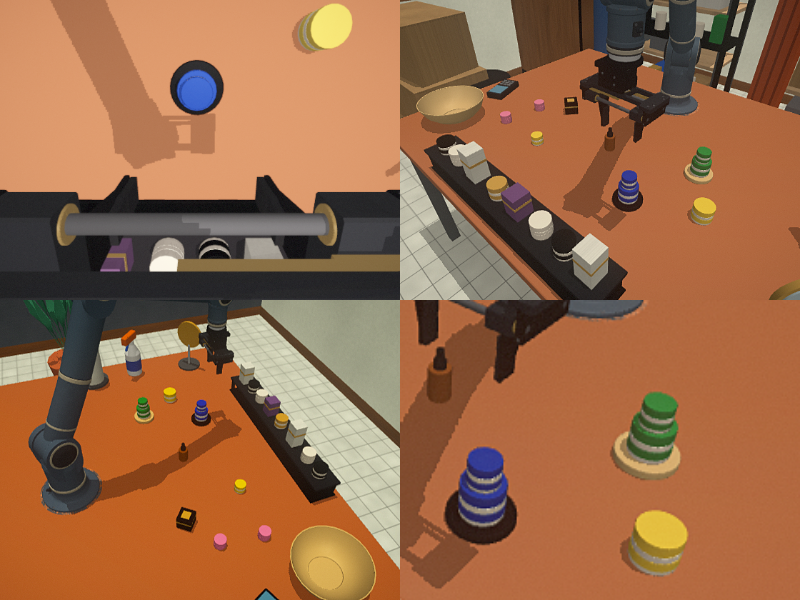

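Both stacks stand centred: blue at (485,495) and green at (650,435) in the lower-right crop. The bystanders are where they were and the gripper is clear.

```bash
python3 -c "
from plant import env
print(env.finish_job())"
```

```text
the job is handed in; nothing more can be done
None
```

Both gift sets are stacked upright and centred, green on the bamboo board and blue on the black board (large jars within about 1.5 mm by the wrist camera, small ones by eye); the yellow jars, dropper bottle and carton still stand where they were, and the job was handed in at about 51 s, with no verdict returned.

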